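# Copy a bracket's angle to a bored block with the bench bevel

## Task

Copy the angle of the sample bracket to the bored steel block: swing the bevel's blade until it lies flush against the bracket's upright face, then swing the lock lever fully over to clamp the blade. Then stand the bored block upright on the round base, on the robot's side of the blade's other half, with one of its two bored faces flush along the blade; do not shift the blade, and leave the shaft clamp and the bearing plate where they are.

Things in the scene. Friction and masses are not known exactly. Their poses are not given: they have to be found in the camera images.
- bevel_base: fixed round grey cast base, 272 mm across and 12 mm thick, that carries the bevel. Origin at bench height on the vertical pivot axis of the blade, in the base's middle; z up. Its -x side is turned roughly to the robot, its +y side to the robot's left.
- blade_grip (a point): centre of the upright black grip post (16 mm diameter, z = 34 to 74 mm) on the left half of the bevel's blade; point at z = 56 mm, 115 mm from the pivot. Axes are the blade's: y along it towards this post, x away from the robot. Starts on the robot's side of the bracket; swing it away from the robot (clockwise from above) by 0.2 to 0.85 rad.
- blade_ref (a point): point on the far (+x) face of the blade's left half, 80 mm from the pivot, z = 24 mm; this face goes against the bracket. Axes as blade_grip. The blade is a straight steel bar, 128 mm to each side of the pivot, 12 mm thick, z = 14 to 34 mm; it turns on a vertical axis at under 1 N at the post and stays where left.
- blade_work (a point): point on the near (-x) face of the blade's right half, 80 mm from the pivot, z = 24 mm: the block is laid against this face. Axes as blade_grip (y along the blade towards the pivot, x into the blade). The free straight length of the face runs from the round hub (24 mm radius, as high as the blade) to the blade's end, 128 mm from the pivot.
- sample_face (a point): centre of the upright face of the sample bracket, a fixed aluminium angle bracket (face 60 mm long, top z = 38 mm) screwed to the base beyond the blade's left half. Point at z = 25 mm, 75 mm from the pivot; y along the face away from the pivot, x into the bracket. With the blade flush, the axes of blade and bracket coincide.
- lock_lever (a joint): angle of the lock lever: 0 = open (handle to the right), 1.4 = stop, locked. Turns counter-clockwise from above on an upright axis 52 mm from the pivot in the base's +x direction; near the end it presses a brass brake shoe on the blade's hub. It stays where it is left; about 4 N at its post moves it, about 10 N brings it to the stop.
- lever_grip (a point): centre of the upright black grip post (16 mm diameter, z = 22 to 76 mm) at the end of the lock lever; z = 56 mm, 62 mm from the lever's axis. Seen from that axis it lies 60 degrees clockwise of the base's +x direction at angle 0, about 20 degrees counter-clockwise of it at 1.4.
- block_center (a point): centre (half-way up) of the loose bored steel block, 44 x 52 x 40 mm (and 3 mm of screw head on top), 0.25 to 0.5 kg, standing on the bench. A large round hole goes through it along its x axis: the two bored faces (52 mm wide) are those facing +x and -x, 44 mm apart. Its plain sides face +y and -y, 52 mm apart. z is up.
- shaft_clamp: bystander: split aluminium shaft clamp with four screws on top, 46 x 56 x 55 mm, standing on the bench; origin under its middle
- bearing_plate: bystander: square cast bearing plate standing on edge, 20 x 56 x 56 mm; origin under its middle

How it is judged (in metres and radians):
On the way, in this order (a step that is already met when the one before it is completed fails the run):
1. the blade lies flush against the sample bracket (angle between the y axis of blade_ref and the y axis of sample_face, either way round below 0.022 rad), for 0.2 s.
2. the lock lever is swung fully over with the blade still flush (value of joint lock_lever above 1.25 rad and angle between the y axis of blade_ref and the y axis of sample_face, either way round below 0.022 rad), for 0.2 s.
At the end, for the whole second after the job is handed in: Blade within 0.022 rad of the bracket's face, lock lever past 1.25 rad; block upright on the round base, released, at rest, near side of the blade's right half, a bored face within 2 mm of the blade and 0.035 rad of parallel, its middle 50 to 105 mm along from the pivot; bystanders unmoved (all of step 2 and angle between the x axis of block_center and the x axis of blade_work, either way round below 0.035 rad and angle between block_center's own z axis and vertical below 0.05 rad and x of block_center in the frame of blade_work between -0.0245 and -0.0195 m and y of block_center in the frame of blade_work between -0.025 and 0.03 m and height (world z) of block_center below 0.037 m and linear speed of bored_block below 0.01 m/s); the robot touches nothing.
It fails at once if the shaft clamp or the bearing plate is moved by more than 30 mm (distance of any of shaft_clamp, bearing_plate from where it was at the start of the episode above 0.03 m).
It also fails if it takes over 67 s, if anything falls off the work surface, if the arm or the gripper's body presses on something with over 40 N, if the wrist force passes 120 N, or if a joint passes its speed limit or range.

## Robot

A 7-joint arm with a two-finger parallel gripper is mounted at the origin on the work surface; the furniture and walls round the work are solid. World frame = base frame: x ahead of the robot, y to its left, z up, the work surface at z = 0. Lengths are in mm, angles in rad, forces in N, time in s.
With the tool pointing down it reaches from about 425 to 875 mm from the base axis. Payload 8.4 kg.
Tool frame: the origin (TCP) lies at the very end of the fingers, on their centre line; the grasp point (between the pads) lies behind it (bot.pinch_z is the z of the grasp point in the tool frame, in mm); z points along the fingers, y is the line along which they close (so a half turn about z gives the same grasp; the last joint's range is limited). The gripper opens to 87 mm and grips with 3 to 60 N. Pads are 19 mm wide; open, the fingers measure 117 mm over their backs; the gripper's body (75 mm by 190 mm) begins 51 mm behind the grasp point.
Start: joints at [-1.204, 0.333, 0.04, 1.465, -0.013, 1.343, -0.059], TCP at [291.936, 580.721, 222.546] pointing down, gripper open.
Joint ranges: [-2.58, 2.58], [-0.38, 2.09], [-1.3, 1.39], [0.25, 2.4], [-1.5, 4.64], [0.08, 2.09], [-2.65, 2.65]. Speed limits (rad/s): [2.22, 2.22, 2.79, 2.79, 3.14, 3.14, 3.14].

## Interface

Orientations are given as [roll, pitch, yaw] about the fixed x, y, z axes, in that order (R = Rz(yaw) Ry(pitch) Rx(roll)).
In Python, from plant import status, viewer, workorder, bot gives the robot as it stands. The module is installed in compiled form; this text tells all that it offers.
- The arm moves only by the tool apply_moves, never from a script. Its argument "rows" is a list of rows, each a list of 3 entries, a list of its own where there are three numbers: the opening, from 0 (shut) to 1 (fully open), then the shift along the tool's x, y, z in mm, then the turn, a rotation vector about the tool's x, y, z in rad. In form: [[hand, [x, y, z], [rx, ry, rz]], ...]. A call has 1 to 20 rows; each row is the pose to reach, as a shift and turn from the pose commanded when the call began, along the tool's axes at that moment; what a row does not reach only later rows make up. A row lasts 1/10 s, in which the tool goes at most 50 mm and 8.59 degrees, less where a joint would pass 70% of its speed; a pose out of reach is approached as far as the arm can. A call with a gripper value outside its range is refused whole. The fingers move at their own pace and stop on an object; "newtons" is the grip in N (left out, the last holds). Time passes only in rows, so rows that repeat a pose let the fingers close. It gives the time, the measured TCP pose, the force, the opening and the grip force at its end, in the units of the state.
- status.get_state(): the state, without advancing time (a new reading comes with each control period).
- viewer.capture(name): name is "scene" or "top"; returns (picture, depth): 384x512x3 uint8, red, green, blue; 384x512 float32, mm along the optical axis (not along the pixel's ray), 0 where there is no reading.
- viewer.calibration(name): a dict with "fx", "fy", "cx", "cy" (pixels), "rvec" (rotation vector, rad) and "tvec" (3), from world to camera coordinates, as OpenCV has them. Camera axes: x right, y down, z forward; pixel columns grow to the right and rows downward; lengths in mm; the calibration is good to about 2 mm. A picture is of the moment at which its call begins. calibration takes no time and is no camera call.
- workorder.sign_off(): hands the job in; it is judged then, once.
The state is a dict: "clock": time; "joint_pos": joint angles; "joint_velocities": joint speeds; "joint_torque": joint torques, N m; "position": TCP position; "orientation": TCP orientation; "force": force on the tool from outside, world axes, zero at the start; "torque": the same for the moment, N m; "opening": finger opening in mm; "grasp_force": force on a finger pad.
Only numpy, scipy, OpenCV 4.12 (cv2) and the standard library are available. Lean on these libraries where they do the work, as an engineer would, in place of code of your own. Each camera call takes 0.05 s, during which the arm holds its last target. There are 200 camera calls.

## Working session

There is one attempt and no reset: what is moved stays moved. The work goes in short steps, Python scripts to look and compute and a tool call to move; the robot and the scene stay as the last step left them, time stands still between calls to the robot, and variables do not carry over. Pictures are saved under pics/ and viewed, at most 10 in all, crops included, and the job is handed in when it is done.

Besides the shell and the picture viewer there is one more tool, called as name(argument=value, ...), one argument or row to a line, values as JSON. apply_moves: Moves the arm, as the interface text tells. Its arguments: {"type":"object","properties":{"rows":{"type":"array","items":{"type":"array"}},"newtons":{"type":"number"}},"required":["rows"]}

```bash
mkdir -p pics; cat > h.py <<'E'
import numpy as np, cv2
from plant import status, viewer, workorder, bot
from scipy.spatial.transform import Rotation as R
def cal(n):
    c=viewer.calibration(n); K=np.array([[c['fx'],0,c['cx']],[0,c['fy'],c['cy']],[0,0,1.]])
    return K,R.from_rotvec(np.array(c['rvec']).ravel()).as_matrix(),np.array(c['tvec']).ravel()
def cloud(n,d):
    K,M,t=cal(n); v,u=np.mgrid[:384,:512]
    P=np.stack([(u-K[0,2])/K[0,0]*d,(v-K[1,2])/K[1,1]*d,d],-1)
    return (P-t)@M
def proj(n,X):
    K,M,t=cal(n); p=(np.atleast_2d(X)@M.T+t)@K.T; return p[:,:2]/p[:,2:]
E
python3 - <<'E'
from h import *
print(status.get_state(),bot.pinch_z)
for n in('scene','top'):
    p,d=viewer.capture(n); np.savez('c_'+n,p=p,d=d); cv2.imwrite(f'pics/{n}0.png',cv2.resize(p[:,:,::-1],(800,600),interpolation=cv2.INTER_CUBIC))
    K,M,t=cal(n);print(n,K[0,0],-M.T@t,M[2])
E
```

```text
{'clock': 0.0, 'joint_pos': array([-1.2041746 ,  0.33388754,  0.03987646,  1.46626611, -0.0134119 ,
        1.34330493, -0.05851555]), 'joint_velocities': array([-0.000134  ,  0.00041244, -0.00029602, -0.00050383,  0.00061313,
       -0.00130513,  0.00171231]), 'joint_torque': array([ 1.67400945e-04, -6.56372595e+01,  1.33587666e+00, -4.03801453e+01,
       -5.96512738e-02,  4.50625573e-02,  1.91669556e-04]), 'position': array([291.76531218, 580.31273929, 221.67694322]), 'orientation': array([-3.13999575e+00,  9.72402522e-05,  2.67573308e+00]), 'force': array([ 0.46782967,  0.47534489, -0.04097172]), 'torque': array([-0.03054992,  0.04715832, -0.01457362]), 'grasp_force': 0.0, 'opening': 86.91963857529511} -18.700000000000003
scene 370.8246018998812 [ 73.33249788 569.95286545 596.74990757] [ 0.46843381 -0.66364779 -0.58321641]
top 485.96801114165515 [ 231.04184428  -50.87081457 1423.60776013] [ 0.20736677  0.02342953 -0.97798266]
```

View pics/top0.png

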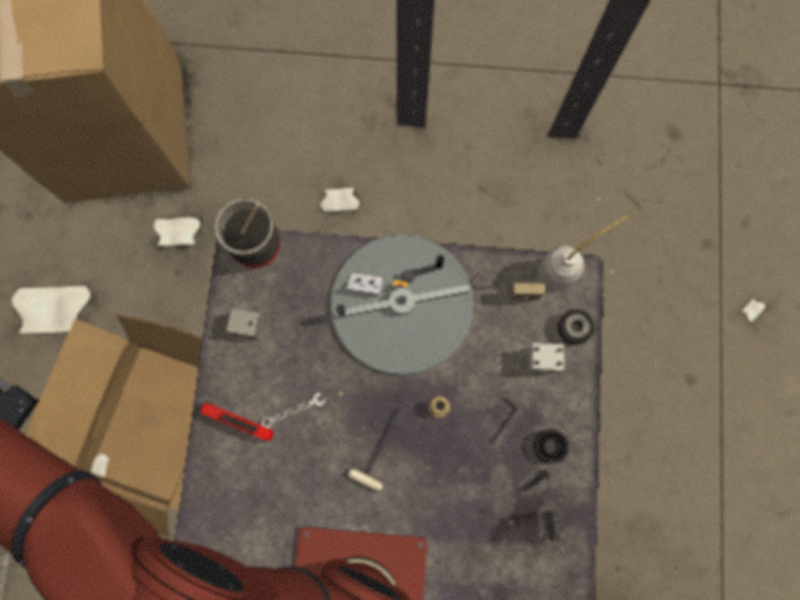

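View pics/scene0.png

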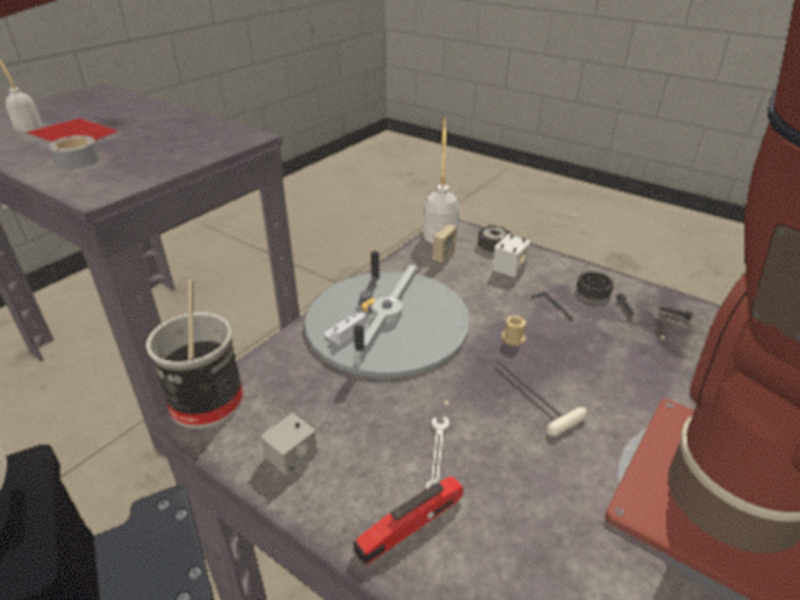

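Top view: base centre (402,304), blade post (341,310), lever post (440,262), block (243,322), shaft clamp (548,357), bearing plate (529,289). In the scene view the block is at (288,445).

```bash
cat > m.py <<'E'
from h import *
import sys
def sel(P,m): return P[m]
def run(D):
  for n in D:
    p,d=D[n]; X=cloud(n,d); X[d==0]=np.nan
    print(n)
    def near(c,r,z0,z1):
        q=X[(np.hypot(X[...,0]-c[0],X[...,1]-c[1])<r)&(X[...,2]>z0)&(X[...,2]<z1)]; return q
    def at(u,v): 
        u,v=u*.64,v*.64; return np.nanmedian(X[int(v)-1:int(v)+2,int(u)-1:int(u)+2].reshape(-1,3),0).round(0)
    pts=dict(top=dict(disc=(402,345),hub=(402,300),bpost=(341,310),lpost=(440,262),blk=(240,318),br=(365,283),clamp=(548,355),plate=(529,288)),
      scene=dict(disc=(430,340),hub=(388,306),bpost=(360,328),lpost=(375,255),blk=(288,430),br=(345,325),clamp=(512,242),plate=(440,232)))[n]
    for k,v in pts.items(): print(k,at(*v))
D={}
for n in('top','scene'):
    f=np.load(f'c_{n}.npz'); D[n]=(f['p'],f['d'])
run(D)
p=D['scene'][0]; a=cv2.resize(p[255:315,155:215,::-1],(400,400),interpolation=cv2.INTER_CUBIC)
b=cv2.resize(p[150:250,190:310,::-1],(400,333),interpolation=cv2.INTER_CUBIC)
q=D['top'][0]; c=cv2.resize(q[150:240,205:305,::-1],(400,360),interpolation=cv2.INTER_CUBIC)
im=np.zeros((600,800,3),np.uint8); im[:300,:300]=cv2.resize(a,(300,300)); im[:333,310:710]=b; im[300:,:300]=cv2.resize(q[190:220,140:170,::-1],(300,300),interpolation=cv2.INTER_CUBIC)
im[335:,310:604]=cv2.resize(c,(294,265));cv2.imwrite('pics/crop1.png',im)
E
python3 m.py
```

```text
top
disc [461. -41.   9.]
hub [538. -34.  39.]
bpost [504.  74.  74.]
lpost [610. -97.  74.]
blk [480. 264.  40.]
br [568.  39.  22.]
clamp [ 457. -307.   51.]
plate [ 578. -266.   56.]
scene
disc [449. -25.  13.]
hub [534. -29.  41.]
bpost [505.  76.  76.]
lpost [611. -94.  76.]
blk [476. 255.  42.]
br [558.  53.  39.]
clamp [ 460. -316.   51.]
plate [ 583. -256.   58.]
```

View pics/crop1.png

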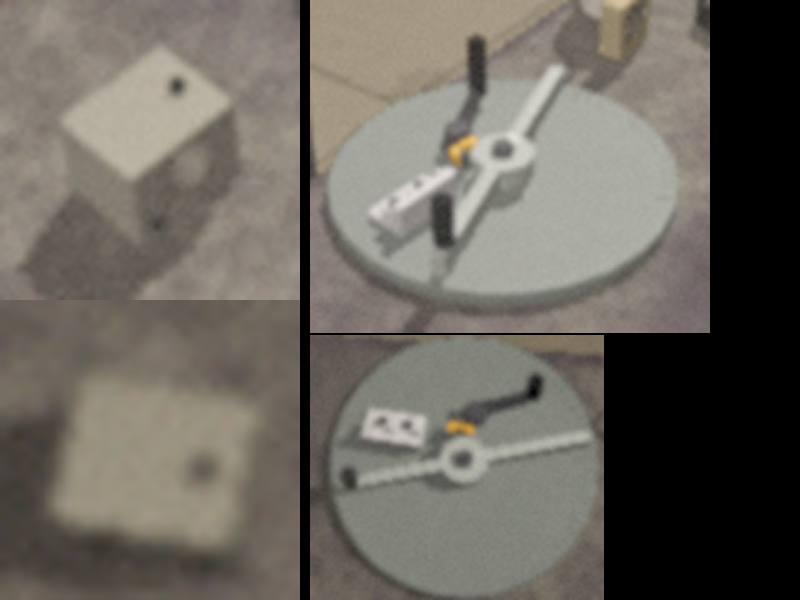

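The block's bored faces point at and away from the robot: the bore is at (190,165) in the crop. The bracket sits beyond the blade's left half. Next I'll fit the geometry precisely.

```bash
cat > fit.py <<'E'
from h import *
from scipy.optimize import least_squares
def clouds(n,d):
    X=cloud(n,d); X[d==0]=np.nan; return X
def fit_disc(n,p,d):
    X=clouds(n,d); r=np.hypot(X[...,0]-536,X[...,1]+32)
    m=(r<150)&(X[...,2]>6.5)&(X[...,2]<18); m=m.astype(np.uint8)
    m=cv2.morphologyEx(m,cv2.MORPH_OPEN,np.ones((3,3)))
    c=max(cv2.findContours(m,0,1)[0],key=cv2.contourArea)[:,0]
    h=cv2.convexHull(c)[:,0]
    Q=ray(n,h.astype(float),12.)
    s=least_squares(lambda a:np.hypot(Q[:,0]-a[0],Q[:,1]-a[1])-a[2],[536,-32,136],loss='soft_l1').x
    return s
def ray(n,uv,z):
    K,M,t=cal(n); uv=np.atleast_2d(uv); o=-M.T@t
    dr=np.c_[(uv-[K[0,2],K[1,2]])/[K[0,0],K[1,1]],np.ones(len(uv))]@M
    return o+dr*((z-o[2])/dr[:,2])[:,None]
def rect(n,d,c,r,z0,z1,zt):
    X=clouds(n,d); m=(np.hypot(X[...,0]-c[0],X[...,1]-c[1])<r)&(X[...,2]>z0)&(X[...,2]<z1)
    v,u=np.nonzero(m); Q=ray(n,np.c_[u,v],zt)[:,:2]
    return Q,cv2.minAreaRect(Q.astype(np.float32))
def line(Q):
    c=Q.mean(0); w,V=np.linalg.eigh(np.cov((Q-c).T)); d=V[:,1]; d=d*np.sign(d[1]); return c.round(1),np.arctan2(d[1],d[0]).round(3)
E
cat > f1.py <<'E'
from fit import *
for n in('top','scene'):
    f=np.load(f'c_{n}.npz'); p,d=f['p'],f['d']
    print(n,'disc',fit_disc(n,p,d).round(1))
    Q,r=rect(n,d,(478,260),50,33,50,40); print('blk',r,len(Q),Q.mean(0))
    Q,r=rect(n,d,(535,-33),24,28,48,34); print('hub',r[:2],len(Q),Q.mean(0))
    for c in((518,15),(552,-115)):
        Q,r=rect(n,d,c,28,26,42,34); print('blade',line(Q),len(Q))
    Q,r=rect(n,d,(561,45),45,31,45,38); print('brk',r,line(Q),len(Q))
    Q,r=rect(n,d,(503,75),20,68,82,74); print('bpost',Q.mean(0),r[1],len(Q))
    Q,r=rect(n,d,(609,-96),20,68,82,76); print('lpost',Q.mean(0),r[1],len(Q))
E
python3 f1.py
```

```text
top disc [533.  -33.8 130.9]
blk ((470.3739013671875, 257.8492431640625), (53.62348937988281, 44.83956527709961), 85.2761001586914) 278 [470.57430252 257.90341601]
hub ((536.2573852539062, -32.991050720214844), (41.966121673583984, 43.95611572265625)) 193 [536.42097253 -32.70844167]
blade (array([523.1,  16.3]), np.float64(1.852)) 76
blade (array([ 560.5, -112.3]), np.float64(1.859)) 76
brk ((541.1233520507812, 41.43988037109375), (59.90557098388672, 51.3740234375), 85.62770080566406) (array([546.4,  39.2]), np.float64(1.099)) 99
bpost [505.18654385  77.0497128 ] (14.591825485229492, 11.367128372192383) 25
lpost [612.01098304 -96.52459607] (11.995835304260254, 11.489861488342285) 23
scene disc [538.3 -32.2 137.4]
blk ((470.81689453125, 259.8265075683594), (55.67717361450195, 50.2821159362793), 84.53567504882812) 563 [470.90440911 260.11913185]
hub ((536.4782104492188, -31.18991470336914), (41.08135986328125, 55.5210075378418)) 173 [535.91762516 -32.03608613]
blade (array([523. ,  16.7]), np.float64(1.906)) 93
blade (array([ 560.7, -111.9]), np.float64(1.885)) 61
brk ((539.391845703125, 43.9082145690918), (65.43275451660156, 50.51234817504883), 86.94489288330078) (array([546.9,  42.4]), np.float64(1.2)) 141
bpost [505.94332643  78.84071766] (13.516695022583008, 18.293594360351562) 36
lpost [611.5798027  -93.85054716] (13.517175674438477, 25.997751235961914) 31
```

```bash
cat > go.py <<'E'
from h import *
import sys
# usage: go.py x y z yaw ...  -> tool-frame shifts from the current measured pose
s=status.get_state(); o=s['orientation']; p=s['position']; Rt=R.from_euler('xyz',o)
print('now',p.round(1),'rpy',o.round(4),'F',s['force'].round(1),'t',s['clock'].round(2),'open',round(s['opening'],1),'q',s['joint_pos'].round(2))
a=list(map(float,sys.argv[1:]))
for i in range(0,len(a),4):
    x,y,z,w=a[i:i+4]; T=R.from_euler('xyz',[np.pi,0,w])
    print(Rt.inv().apply(np.array([x,y,z])-p).round(1),(Rt.inv()*T).as_rotvec().round(4))
E
python3 go.py 505.2 77.5 130 1.852 505.2 77.5 40 1.852
```

```text
Traceback (most recent call last):
  File "go.py", line 5, in <module>
    print('now',p.round(1),'rpy',o.round(4),'F',s['force'].round(1),'t',s['clock'].round(2),'open',round(s['opening'],1),'q',s['joint_pos'].round(2))
                                                                        ^^^^^^^^^^^^^^^^
AttributeError: 'float' object has no attribute 'round'
```

```bash
sed -i "s/s\['clock'\].round(2)/round(s['clock'],2)/" go.py
python3 go.py 505.2 77.5 130 1.852 505.2 77.5 40 1.852
```

```text
now [291.8 580.3 221.7] rpy [-3.1401e+00  1.0000e-04  2.6757e+00] F [-0.3  0.5 -1.1] t 0.1 open 87.0 q [-1.2   0.33  0.04  1.47 -0.01  1.34 -0.06]
[-416.5 -353.2   92.3] [-1.400e-03  7.000e-04  8.237e-01]
[-416.5 -353.1  182.3] [-1.400e-03  7.000e-04  8.237e-01]
```

apply_moves(
  rows=[
    [0.6,[-416.5,-353.2,92],[0,0,0.824]],
    [0.6,[-416.5,-353.2,92],[0,0,0.824]],
    [0.6,[-416.5,-353.2,92],[0,0,0.824]],
    [0.6,[-416.5,-353.2,92],[0,0,0.824]],
    [0.6,[-416.5,-353.2,92],[0,0,0.824]],
    [0.6,[-416.5,-353.2,92],[0,0,0.824]],
    [0.6,[-416.5,-353.2,92],[0,0,0.824]],
    [0.6,[-416.5,-353.2,92],[0,0,0.824]],
    [0.6,[-416.5,-353.2,92],[0,0,0.824]],
    [0.6,[-416.5,-353.2,92],[0,0,0.824]],
    [0.6,[-416.5,-353.2,92],[0,0,0.824]],
    [0.6,[-416.5,-353.2,92],[0,0,0.824]],
    [0.6,[-416.5,-353.2,92],[0,0,0.824]],
    [0.6,[-416.5,-353.2,92],[0,0,0.824]],
    [0.6,[-416.5,-353.2,92],[0,0,0.824]],
    [0.6,[-416.5,-353.2,92],[0,0,0.824]],
  ],
  newtons=10,
)

```text
clock: 1.7
position: [505.1, 79.5, 130.7]
orientation: [3.141, -0.0, 1.854]
force: [-0.1, 0.1, 0.5]
opening: 52.0
grasp_force: 0.0
```

```bash
python3 go.py 505.2 77.5 41 1.852
```

```text
now [505.1  79.5 130.7] rpy [ 3.1414e+00 -4.0000e-04  1.8541e+00] F [-0.1  0.1  0.5] t 1.7 open 52.0 q [-0.7   0.12  0.5   1.94 -0.07  1.1   0.1 ]
[-2.  -0.5 89.7] [ 0.0002 -0.0004  0.0021]
```

apply_moves(
  rows=[
    [0.6,[-2,-0.5,45],[0,0,0]],
    [0.6,[-2,-0.5,88],[0,0,0]],
    [0.6,[-2,-0.5,88],[0,0,0]],
    [0.6,[-2,-0.5,88],[0,0,0]],
    [0,[-2,-0.5,88],[0,0,0]],
    [0,[-2,-0.5,88],[0,0,0]],
    [0,[-2,-0.5,88],[0,0,0]],
    [0,[-2,-0.5,88],[0,0,0]],
    [0,[-2,-0.5,88],[0,0,0]],
    [0,[-2,-0.5,88],[0,0,0]],
  ],
  newtons=6,
)

```text
clock: 2.7
position: [505.7, 76.1, 42.8]
orientation: [3.141, -0.0, 1.852]
force: [-0.7, -0.5, 3.1]
opening: 15.6
grasp_force: 6.0
```

apply_moves(
  rows=[
    [0,[-0.2,5.7,0],[0,0,0.05]],
    [0,[-0.6,11.5,0],[0,0,0.1]],
    [0,[-1.3,17.2,0],[0,0,0.15]],
    [0,[-2.3,22.8,0],[0,0,0.2]],
    [0,[-3.6,28.5,0],[0,0,0.25]],
    [0,[-4.4,31.2,0],[0,0,0.275]],
    [0,[-5.1,34,0],[0,0,0.3]],
    [0,[-5.1,34,0],[0,0,0.3]],
    [0,[-5.1,34,0],[0,0,0.3]],
  ],
)

```text
clock: 3.6
position: [539.9, 81.1, 42.8]
orientation: [3.141, -0.001, 1.553]
force: [0.5, 3.5, 4.0]
opening: 15.6
grasp_force: 6.0
```

```bash
python3 go.py; python3 - <<'E'
from fit import *
ims=[]
for n in('top','scene'):
    p,d=viewer.capture(n); np.savez('d_'+n,p=p,d=d)
    ims.append(cv2.resize(p[150:240,205:305,::-1] if n=='top' else p[150:250,190:310,::-1],(400,360),interpolation=cv2.INTER_CUBIC))
cv2.imwrite('pics/crop2.png',np.hstack(ims))
E
```

```text
now [539.9  81.1  42.8] rpy [ 3.1409e+00 -6.0000e-04  1.5528e+00] F [0.5 3.5 4. ] t 3.6 open 15.6 q [-0.69  0.32  0.53  1.94 -0.2   0.93 -0.08]
```

View pics/crop2.png

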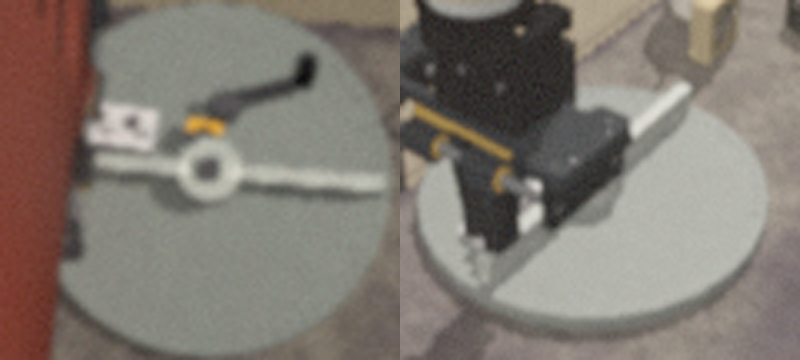

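The blade is now nearly parallel and close to the bracket (crop, 125,150). I'll creep on until the force rises.

apply_moves(
  rows=[
    [0,[0,1.2,0],[0,0,0.01]],
    [0,[0,2.3,0],[0,0,0.02]],
    [0,[-0.1,3.5,0],[0,0,0.03]],
    [0,[-0.1,4.6,0],[0,0,0.04]],
    [0,[-0.1,4.6,0],[0,0,0.04]],
    [0,[-0.1,4.6,0],[0,0,0.04]],
  ],
)

```text
clock: 4.3
position: [544.4, 80.9, 42.8]
orientation: [3.141, -0.001, 1.512]
force: [1.6, 5.1, 4.7]
opening: 15.9
grasp_force: 6.0
```

apply_moves(
  rows=[
    [0,[0,1.2,0],[0,0,0.01]],
    [0,[0,2.3,0],[0,0,0.02]],
    [0,[0,2.3,0],[0,0,0.02]],
    [0,[0,2.3,0],[0,0,0.02]],
  ],
)

```text
clock: 4.7
position: [546.7, 80.8, 42.8]
orientation: [3.141, -0.001, 1.492]
force: [0.8, 4.7, 5.1]
opening: 15.8
grasp_force: 6.0
```

apply_moves(
  rows=[
    [0,[0,1.2,0],[0,0,0.01]],
    [0,[0,2.3,0],[0,0,0.02]],
    [0,[0,2.3,0],[0,0,0.02]],
    [0,[0,2.3,0],[0,0,0.02]],
  ],
)

```text
clock: 5.1
position: [548.2, 80.5, 42.6]
orientation: [-3.14, -0.0, 1.472]
force: [-2.4, 4.2, 5.7]
opening: 16.1
grasp_force: 6.0
```

apply_moves(
  rows=[
    [0,[0,1.5,0],[0,0,0]],
    [0,[0,1.5,0],[0,0,0]],
    [0,[0,1.5,0],[0,0,0]],
  ],
)

```text
clock: 5.4
position: [548.4, 80.1, 42.1]
orientation: [-3.138, 0.0, 1.472]
force: [-6.2, 4.4, 8.0]
opening: 15.9
grasp_force: 6.0
```

apply_moves(
  rows=[
    [0.5,[0,1,0],[0,0,0]],
    [0.5,[0,1,0],[0,0,0]],
    [0.5,[0,1,0],[0,0,0]],
    [0.5,[0,1,-25],[0,0,0]],
    [0.5,[0,1,-65],[0,0,0]],
    [0.5,[0,1,-65],[0,0,0]],
  ],
)

```text
clock: 6.0
position: [554.2, 79.4, 112.0]
orientation: [3.135, -0.002, 1.471]
force: [1.1, -0.2, 0.3]
opening: 43.4
grasp_force: 0.0
```

```bash
python3 go.py 611.8 -95.5 107 1.974 611.8 -95.5 42 1.974
```

```text
now [554.2  79.4 112. ] rpy [ 3.1351e+00 -2.3000e-03  1.4707e+00] F [ 1.1 -0.2  0.3] t 6.0 open 43.4 q [-0.72  0.26  0.57  1.85 -0.16  1.07 -0.18]
[-168.3   74.8    5.1] [ 0.0069 -0.0006 -0.5033]
[-168.4   74.3   70.1] [ 0.0069 -0.0006 -0.5033]
```

apply_moves(
  rows=[
    [0.5,[-168.3,76.5,0],[0,0,-0.503]],
    [0.5,[-168.3,76.5,0],[0,0,-0.503]],
    [0.5,[-168.3,76.5,0],[0,0,-0.503]],
    [0.5,[-168.3,76.5,0],[0,0,-0.503]],
    [0.5,[-168.3,76.5,0],[0,0,-0.503]],
    [0.5,[-168.3,76.5,0],[0,0,-0.503]],
    [0.5,[-168.3,76.5,0],[0,0,-0.503]],
  ],
)

```text
clock: 6.7
position: [610.4, -94.3, 106.9]
orientation: [-3.141, -0.001, 1.975]
force: [-0.0, 0.9, 0.3]
opening: 43.7
grasp_force: 0.0
```

```bash
python3 - <<'E'
from fit import *
for n in('top','scene'):
    p,d=viewer.capture(n); np.savez('e_'+n,p=p,d=d)
    Q,r=rect(n,d,(545,60),40,28,41,34) if 0 else rect(n,d,(541,16),26,29,41,34); print(n,'bladeL',line(Q),len(Q))
    Q,r=rect(n,d,(529,-112),28,26,42,34); print('bladeR',line(Q),len(Q))
    Q,r=rect(n,d,(548,80),20,66,82,74); print('bpost',Q.mean(0) if len(Q) else 0,len(Q))
E
python3 go.py 611.8 -95.5 42 1.974
```

```text
top bladeL (array([nan, nan]), np.float64(nan)) 0
bladeR (array([ 530.7, -126.3]), np.float64(1.456)) 38
bpost [545.55317612  81.23579819] 26
scene bladeL (array([545.8,  17.2]), np.float64(1.426)) 128
bladeR (array([ 531.3, -111.2]), np.float64(1.581)) 86
bpost [545.27464728  84.00919059] 42
now [610.6 -93.5 107.3] rpy [-3.1414e+00 -8.0000e-04  1.9766e+00] F [0.1 0.1 0.5] t 6.8 open 43.4 q [-0.36  0.39  0.55  1.71 -0.22  1.11  0.67]
[-2.4  0.3 65.3] [-0.0002 -0.0008  0.0026]fit.py:23: RuntimeWarning: Mean of empty slice.
  c=Q.mean(0); w,V=np.linalg.eigh(np.cov((Q-c).T)); d=V[:,1]; d=d*np.sign(d[1]); return c.round(1),np.arctan2(d[1],d[0]).round(3)
  ret = um.true_divide(
  avg = a.mean(axis, **keepdims_kw)
fit.py:23: RuntimeWarning: Degrees of freedom <= 0 for slice
  c=Q.mean(0); w,V=np.linalg.eigh(np.cov((Q-c).T)); d=V[:,1]; d=d*np.sign(d[1]); return c.round(1),np.arctan2(d[1],d[0]).round(3)
  c *= np.true_divide(1, fact)
  c *= np.true_divide(1, fact)
```

```bash
python3 - <<'E'
from fit import *
ims=[]
for n,(a,b,c,e) in dict(top=(165,210,208,258),scene=(175,225,200,255)).items():
    p=np.load(f'e_{n}.npz')['p']; ims.append(cv2.resize(p[a:b,c:e,::-1],(400,360),interpolation=cv2.INTER_CUBIC))
cv2.imwrite('pics/crop3.png',np.hstack(ims))
E
```

```text
(no output)
```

View pics/crop3.png

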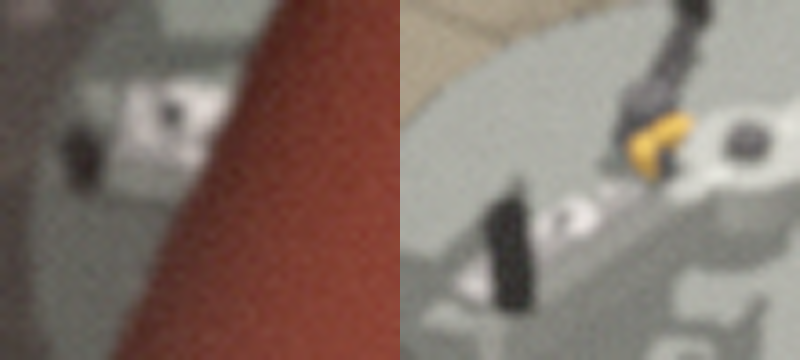

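```bash
python3 - <<'E'
from fit import *
for n,box in dict(top=(172,192,215,252),scene=(190,225,200,245)).items():
    p=np.load(f'c_{n}.npz')['p']; g=p.astype(int).min(2)
    P=ray(n,np.stack(np.meshgrid(np.arange(512),np.arange(384)),-1).reshape(-1,2).astype(float),38.).reshape(384,512,3)
    # resample to metric image 0.5 mm/px at z=38: rows: x 590..520, cols: y 90..-10
    xs=np.arange(590,520,-.5); ys=np.arange(100,-10,-.5)
    G=np.stack(np.meshgrid(xs,ys,indexing='ij')+[np.full((len(xs),len(ys)),38.)],-1)
    uv=proj(n,G.reshape(-1,3)).reshape(*G.shape[:2],2).astype(np.float32)
    I=cv2.remap(p,uv[...,0],uv[...,1],cv2.INTER_CUBIC); g=cv2.GaussianBlur(I.min(2),(0,0),2).astype(float)
    I2=I
    # mean gradient along x, per column: strongest fall at the near edge
    for lo,hi,nm in((545,570,'near'),(565,588,'far')):
        r=(xs>lo)&(xs<hi); gx=np.gradient(g,axis=0)[r]; xx=xs[r]
        for yr in((25,35),(35,45),(45,55),(55,65),(65,72)):
            c=(ys>yr[0])&(ys<yr[1]); q=gx[:,c].mean(1); k=q.argmin() if nm=='near' else q.argmax()
            w=np.clip(-q if nm=='near' else q,0,None)[max(k-6,0):k+7]; print(n,nm,yr,round((w*xx[max(k-6,0):k+7]).sum()/w.sum(),1),round(abs(q[k]),1))
    cv2.imwrite(f'/tmp/{n}.png',I[:,:,::-1])
a=np.vstack([cv2.imread('/tmp/top.png'),cv2.imread('/tmp/scene.png')]); cv2.imwrite('pics/br.png',cv2.resize(a,None,fx=2,fy=2))
E
```

```text
Traceback (most recent call last):
TypeError: can only concatenate tuple (not "list") to tuple
```

```bash
cat > br.py <<'E'
from fit import *
for n in('top','scene'):
    p=np.load(f'c_{n}.npz')['p']
    xs=np.arange(590,520,-.5); ys=np.arange(100,-10,-.5)
    A,B=np.meshgrid(xs,ys,indexing='ij'); G=np.stack([A,B,0*A+38],-1)
    uv=proj(n,G.reshape(-1,3)).reshape(*A.shape,2).astype(np.float32)
    I=cv2.remap(p,uv[...,0],uv[...,1],cv2.INTER_CUBIC); g=cv2.GaussianBlur(I.min(2),(0,0),2).astype(float)
    for lo,hi,nm in((545,570,'near'),(565,588,'far')):
        r=(xs>lo)&(xs<hi); gx=np.gradient(g,axis=0)[r]*(-1 if nm=='near' else 1); xx=xs[r]; e=[]
        for y0 in range(16,72,4):
            q=gx[:,(ys>y0)&(ys<y0+4)].mean(1); k=q.argmax(); sl=slice(max(k-6,0),k+7); w=np.clip(q[sl],0,None); e.append((y0+2,(w*xx[sl]).sum()/w.sum()))
        e=np.array(e); print(n,nm,e.round(1).tolist())
    cv2.imwrite(f'/tmp/{n}.png',I[:,:,::-1])
a=np.vstack([cv2.imread('/tmp/top.png'),cv2.imread('/tmp/scene.png')]); cv2.imwrite('pics/br.png',cv2.resize(a,None,fx=2,fy=2))
E
python3 br.py
```

```text
top near [[18.0, 548.4], [22.0, 548.6], [26.0, 549.1], [30.0, 549.5], [34.0, 549.8], [38.0, 550.0], [42.0, 550.6], [46.0, 550.9], [50.0, 551.3], [54.0, 551.0], [58.0, 551.5], [62.0, 552.0], [66.0, 552.4], [70.0, 552.8]]
top far [[18.0, 580.4], [22.0, 581.8], [26.0, 566.5], [30.0, 581.4], [34.0, 581.7], [38.0, 582.3], [42.0, 582.0], [46.0, 583.5], [50.0, 567.7], [54.0, 566.8], [58.0, 582.6], [62.0, 583.4], [66.0, 583.0], [70.0, 570.7]]
scene near [[18.0, 549.7], [22.0, 549.5], [26.0, 549.6], [30.0, 550.0], [34.0, 550.0], [38.0, 549.9], [42.0, 548.6], [46.0, 551.3], [50.0, 551.8], [54.0, 552.0], [58.0, 552.0], [62.0, 552.1], [66.0, 552.5], [70.0, 552.0]]
scene far [[18.0, 566.6], [22.0, 566.9], [26.0, 571.5], [30.0, 569.4], [34.0, 570.9], [38.0, 572.1], [42.0, 571.1], [46.0, 570.6], [50.0, 570.6], [54.0, 571.3], [58.0, 572.2], [62.0, 574.0], [66.0, 573.7], [70.0, 572.8]]
```

View pics/br.png

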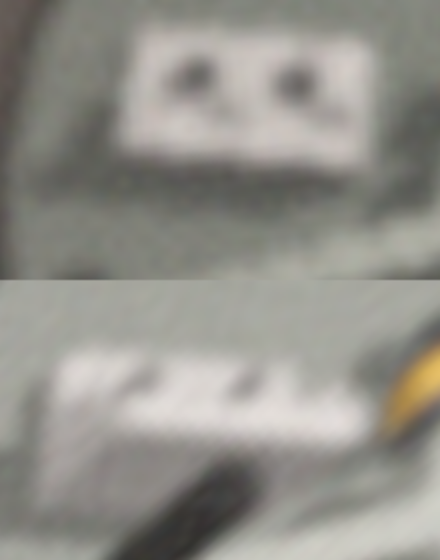

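The bracket's near edge has a slope of about 1.488 rad by camera, against roughly 1.47 by contact. I'll make sure it is flush by pushing the post with closed fingers from the near side, so that nothing can drag it back on release.

```bash
python3 go.py 503 78 107 1.48
```

```text
now [610.6 -93.5 107.3] rpy [-3.1414e+00 -8.0000e-04  1.9766e+00] F [0.1 0.1 0.5] t 6.8 open 43.4 q [-0.36  0.39  0.55  1.71 -0.22  1.11  0.67]
[200.  -31.1   0.4] [-4.000e-04 -7.000e-04  4.966e-01]
```

apply_moves(
  rows=[
    [0,[200,-31,0],[0,0,0.497]],
    [0,[200,-31,0],[0,0,0.497]],
    [0,[200,-31,0],[0,0,0.497]],
    [0,[200,-31,0],[0,0,0.497]],
    [0,[200,-31,0],[0,0,0.497]],
    [0,[200,-31,0],[0,0,0.497]],
    [0,[200,-31,0],[0,0,0.497]],
    [0,[200,-31,30],[0,0,0.497]],
    [0,[200,-31,63],[0,0,0.497]],
    [0,[200,-31,63],[0,0,0.497]],
    [0,[200,-31,63],[0,0,0.497]],
  ],
)

```text
clock: 7.9
position: [503.9, 75.2, 44.9]
orientation: [-3.141, 0.001, 1.476]
force: [0.8, -0.6, -0.0]
opening: 0.4
grasp_force: 0.0
```

apply_moves(
  rows=[
    [0,[0,4,0],[0,0,0]],
    [0,[0,8,0],[0,0,0]],
    [0,[0,12,0],[0,0,0]],
    [0,[0,14,0],[0,0,0]],
    [0,[0,16,0],[0,0,0]],
    [0,[0,16,0],[0,0,0]],
  ],
)

```text
clock: 8.5
position: [519.8, 75.0, 44.6]
orientation: [3.141, 0.0, 1.478]
force: [0.3, 0.4, 0.0]
opening: 0.3
grasp_force: 0.0
```

apply_moves(
  rows=[
    [0,[0,1,0],[0,0,0]],
    [0,[0,2,0],[0,0,0]],
    [0,[0,3,0],[0,0,0]],
    [0,[0,3,0],[0,0,0]],
  ],
)

```text
clock: 8.9
position: [522.6, 74.7, 44.6]
orientation: [3.142, 0.0, 1.478]
force: [-0.2, -0.0, 0.4]
opening: 0.5
grasp_force: 0.0
```

apply_moves(
  rows=[
    [0,[0,1,0],[0,0,0]],
    [0,[0,2,0],[0,0,0]],
    [0,[0,2,0],[0,0,0]],
  ],
)

```text
clock: 9.2
position: [524.7, 74.5, 44.6]
orientation: [3.141, 0.0, 1.478]
force: [0.3, 0.3, -0.5]
opening: 0.3
grasp_force: 0.0
```

apply_moves(
  rows=[
    [0,[0,1,0],[0,0,0]],
    [0,[0,2,0],[0,0,0]],
    [0,[0,2,0],[0,0,0]],
  ],
)

```text
clock: 9.5
position: [526.7, 74.3, 44.6]
orientation: [3.142, 0.0, 1.478]
force: [0.1, -1.0, 0.1]
opening: 0.6
grasp_force: 0.0
```

apply_moves(
  rows=[
    [0,[0,1,0],[0,0,0]],
    [0,[0,2,0],[0,0,0]],
    [0,[0,2,0],[0,0,0]],
  ],
)

```text
clock: 9.8
position: [528.4, 74.2, 44.5]
orientation: [-3.141, 0.0, 1.478]
force: [-1.2, 0.6, 0.3]
opening: 0.5
grasp_force: 0.5
```

apply_moves(
  rows=[
    [0,[0,1,0],[0,0,0]],
    [0,[0,2,0],[0,0,0]],
    [0,[0,2,0],[0,0,0]],
  ],
)

```text
clock: 10.1
position: [529.2, 74.1, 44.3]
orientation: [-3.139, 0.0, 1.478]
force: [-6.6, 0.6, 4.6]
opening: 0.4
grasp_force: 3.8
```

apply_moves(
  rows=[
    [0,[0,1,0],[0,0,0]],
    [0,[0,2,0],[0,0,0]],
    [0,[0,2,0],[0,0,0]],
  ],
)

```text
clock: 10.4
position: [529.7, 74.1, 44.1]
orientation: [-3.136, 0.0, 1.478]
force: [-13.8, 0.5, 10.7]
opening: 0.4
grasp_force: 7.5
```

apply_moves(
  rows=[
    [0,[0,-8,0],[0,0,0]],
    [0,[0,-25,0],[0,0,0]],
    [0.5,[0,-25,-30],[0,0,0]],
    [0.5,[0,-25,-65],[0,0,0]],
    [0.5,[0,-25,-65],[0,0,0]],
  ],
)

```text
clock: 10.9
position: [510.5, 76.6, 113.8]
orientation: [3.135, -0.003, 1.477]
force: [0.5, 0.0, -0.3]
opening: 16.9
grasp_force: 0.0
```

```bash
python3 go.py 611.8 -95.5 107 1.974
```

```text
now [510.5  76.6 113.8] rpy [ 3.1347 -0.0034  1.4774] F [ 0.5  0.  -0.3] t 10.9 open 16.9 q [-0.77  0.15  0.59  1.95 -0.1   1.06 -0.23]
[-161.9  116.8    7. ] [ 0.0076 -0.0016 -0.4966]
```

apply_moves(
  rows=[
    [0.5,[-161,119,0],[0,0,-0.497]],
    [0.5,[-161,119,0],[0,0,-0.497]],
    [0.5,[-161,119,0],[0,0,-0.497]],
    [0.5,[-161,119,0],[0,0,-0.497]],
    [0.5,[-161,119,0],[0,0,-0.497]],
    [0.5,[-161,119,0],[0,0,-0.497]],
    [0.5,[-161,119,0],[0,0,-0.497]],
    [0.5,[-161,119,0],[0,0,-0.497]],
  ],
)

```text
clock: 11.7
position: [610.8, -93.7, 109.2]
orientation: [-3.141, -0.001, 1.976]
force: [0.5, 0.0, 0.0]
opening: 43.7
grasp_force: 0.0
```

```bash
python3 go.py 611.8 -95.5 44 1.974;python3 - <<'E'
from fit import *
for n in('top','scene'):
    p,d=viewer.capture(n); np.savez('e_'+n,p=p,d=d)
    Q,r=rect(n,d,(529,-112),28,26,42,34); print('bladeR',line(Q),len(Q))
    Q,r=rect(n,d,(548,80),20,66,82,74); print('bpost',Q.mean(0) if len(Q) else 0,len(Q))
E
```

```text
now [610.8 -93.7 109.2] rpy [-3.1414e+00 -8.0000e-04  1.9761e+00] F [0.5 0.  0. ] t 11.7 open 43.7 q [-0.39  0.39  0.59  1.71 -0.24  1.12  0.68]
[-2.1  0.2 65.2] [-0.0002 -0.0008  0.0021]
bladeR (array([ 531. , -123.2]), np.float64(1.537)) 46
bpost [545.55317612  81.23579819] 26
bladeR (array([ 531.3, -111.4]), np.float64(1.564)) 88
bpost [545.23137446  83.97748166] 42
```

The blade post is at exactly the same place as before the push, so the blade was flush already. Next is the lever.

apply_moves(
  rows=[
    [0.5,[-2,0,35],[0,0,0]],
    [0.5,[-2,0,65],[0,0,0]],
    [0.5,[-2,0,65],[0,0,0]],
    [0,[-2,0,65],[0,0,0]],
    [0,[-2,0,65],[0,0,0]],
    [0,[-2,0,65],[0,0,0]],
    [0,[-2,0,65],[0,0,0]],
    [0,[-2,0,65],[0,0,0]],
  ],
  newtons=20,
)

```text
clock: 12.6
position: [613.7, -96.6, 45.7]
orientation: [3.138, 0.001, 1.975]
force: [5.6, 2.4, 1.1]
opening: 15.4
grasp_force: 20.0
```

apply_moves(
  rows=[
    [0,[0.3,6.2,0],[0,0,-0.1]],
    [0,[1.2,12.3,0],[0,0,-0.2]],
    [0,[2.8,18.3,0],[0,0,-0.3]],
    [0,[4.9,24.1,0],[0,0,-0.4]],
    [0,[7.6,29.7,0],[0,0,-0.5]],
    [0,[10.8,35,0],[0,0,-0.6]],
    [0,[10.8,35,0],[0,0,-0.6]],
  ],
)

```text
clock: 13.3
position: [641.1, -73.7, 45.7]
orientation: [3.141, 0.002, 2.576]
force: [2.6, 0.3, 4.4]
opening: 15.0
grasp_force: 20.0
```

```bash
python3 go.py
```

```text
now [641.1 -73.7  45.7] rpy [3.1406e+00 2.4000e-03 2.5764e+00] F [2.6 0.3 4.4] t 13.3 open 15.0 q [-0.28  0.49  0.43  1.68 -0.23  1.02  1.23]
```

apply_moves(
  rows=[
    [0,[0.3,6.2,0],[0,0,-0.1]],
    [0,[1.2,12.3,0],[0,0,-0.2]],
    [0,[2.8,18.3,0],[0,0,-0.3]],
    [0,[4.9,24.1,0],[0,0,-0.4]],
    [0,[7.6,29.7,0],[0,0,-0.5]],
    [0,[10.8,35,0],[0,0,-0.6]],
    [0,[10.8,35,0],[0,0,-0.6]],
  ],
)

```text
clock: 14.0
position: [650.5, -38.8, 45.7]
orientation: [-3.141, 0.002, -3.109]
force: [1.8, -2.8, 5.5]
opening: 15.3
grasp_force: 20.0
```

apply_moves(
  rows=[
    [0,[0.1,3.1,0],[0,0,-0.05]],
    [0,[0.3,6.2,0],[0,0,-0.1]],
    [0,[0.7,9.3,0],[0,0,-0.15]],
    [0,[0.7,9.3,0],[0,0,-0.15]],
  ],
)

```text
clock: 14.4
position: [649.6, -30.8, 45.7]
orientation: [-3.139, 0.002, -2.962]
force: [2.6, -4.4, 5.3]
opening: 15.4
grasp_force: 20.0
```

apply_moves(
  rows=[
    [0,[0.1,3.1,0],[0,0,-0.05]],
    [0,[0.2,4.5,0],[0,0,-0.07]],
    [0,[0.2,4.5,0],[0,0,-0.07]],
  ],
)

```text
clock: 14.7
position: [649.1, -28.6, 45.7]
orientation: [-3.137, 0.003, -2.895]
force: [6.2, -9.3, 2.0]
opening: 14.9
grasp_force: 20.0
```

apply_moves(
  rows=[
    [0,[0,2,0],[0,0,-0.03]],
    [0,[0,3.5,0],[0,0,-0.03]],
    [0,[0,3.5,0],[0,0,-0.03]],
  ],
)

```text
clock: 15.0
position: [648.8, -28.6, 45.8]
orientation: [-3.133, 0.003, -2.868]
force: [8.2, -18.3, -1.1]
opening: 15.5
grasp_force: 20.0
```

apply_moves(
  rows=[
    [0,[0,0,0],[0,0,0]],
    [0,[0,1.5,0],[0,0,0]],
    [0,[0,2.5,0],[0,0,0]],
    [0,[0,2.5,0],[0,0,0]],
    [0,[0,2.5,0],[0,0,0]],
  ],
  newtons=40,
)

```text
clock: 15.5
position: [648.8, -28.5, 45.8]
orientation: [-3.131, 0.004, -2.869]
force: [13.1, -22.5, -3.5]
opening: 14.9
grasp_force: 40.0
```

apply_moves(
  rows=[
    [0,[0,-2.5,0],[0,0,0]],
    [0,[0,-5,0],[0,0,0]],
    [0.5,[0,-5,0],[0,0,0]],
    [0.5,[0,-5,0],[0,0,0]],
    [0.5,[0,-5,0],[0,0,0]],
    [0.5,[0,-5,-35],[0,0,0]],
    [1,[0,-5,-75],[0,0,0]],
    [1,[0,-5,-75],[0,0,0]],
  ],
)

```text
clock: 16.3
position: [650.1, -22.8, 125.1]
orientation: [-3.141, 0.008, -2.859]
force: [0.0, -0.1, -0.3]
opening: 51.9
grasp_force: 0.0
```

```bash
python3 go.py 470.5 259 120 1.486 470.5 259 120 -1.656
```

```text
now [650.1 -22.8 125.1] rpy [-3.1405  0.0076 -2.8593] F [ 0.  -0.1 -0.3] t 16.3 open 51.9 q [-0.23  0.4   0.25  1.6  -0.11  1.15  1.9 ]
[ 94.  320.7   4.1] [0.0067 0.0061 1.9379]
[ 94.  320.7   4.1] [-0.0055  0.006  -1.2033]
```

```bash
python3 go.py 490 60 130 3.058 470.5 259 130 3.058
```

```text
now [650.1 -22.8 125.1] rpy [-3.1405  0.0076 -2.8593] F [ 0.  -0.1 -0.3] t 16.3 open 51.9 q [-0.23  0.4   0.25  1.6  -0.11  1.15  1.9 ]
[130.7 124.1  -6. ] [3.000e-04 7.800e-03 3.659e-01]
[ 94.  320.7  -5.9] [3.000e-04 7.800e-03 3.659e-01]
```

apply_moves(
  rows=[
    [1,[130,124,-6],[0,0.006,0.366]],
    [1,[130,124,-6],[0,0.006,0.366]],
    [1,[130,124,-6],[0,0.006,0.366]],
    [1,[130,124,-6],[0,0.006,0.366]],
    [1,[94,320,-6],[0,0.006,0.366]],
    [1,[94,320,-6],[0,0.006,0.366]],
    [1,[94,320,-6],[0,0.006,0.366]],
    [1,[94,320,-6],[0,0.006,0.366]],
    [1,[94,320,-6],[0,0.006,0.366]],
    [1,[94,320,-6],[0,0.006,0.366]],
    [1,[94,320,-6],[0,0.006,0.366]],
    [1,[94,320,-6],[0,0.006,0.366]],
  ],
)

```text
clock: 17.5
position: [467.9, 256.1, 125.4]
orientation: [-3.14, -0.006, 3.056]
force: [0.4, 0.1, 0.4]
opening: 87.2
grasp_force: 0.0
```

```bash
python3 go.py 470.5 259 12 3.058; python3 - <<'E'
from fit import *
ims=[]
for n in('top','scene'):
    p,d=viewer.capture(n); np.savez('g_'+n,p=p,d=d)
    Q,r=rect(n,d,(529,-112),28,26,42,34); print('bladeR',line(Q),len(Q))
    Q,r=rect(n,d,(548,80),20,66,82,74); print('bpost',Q.mean(0) if len(Q) else 0,len(Q))
    Q,r=rect(n,d,(648,-25),20,66,82,76); print('lpost',Q.mean(0) if len(Q) else 0,len(Q))
    ims.append(cv2.resize(p[150:240,205:305,::-1] if n=='top' else p[150:250,190:310,::-1],(400,360),interpolation=cv2.INTER_CUBIC))
cv2.imwrite('pics/crop4.png',np.hstack(ims))
E
```

```text
now [467.9 256.1 125.4] rpy [-3.14   -0.0062  3.0564] F [0.4 0.1 0.4] t 17.5 open 87.2 q [-0.67  0.18  0.1   1.87 -0.02  1.1   0.92]
[ -3.1   3.3 113.4] [-0.0016 -0.0062 -0.0016]
bladeR (array([ 531.9, -112.1]), np.float64(1.505)) 82
bpost [545.85488706  81.1514841 ] 25
lpost [648.80407306 -26.22968844] 28
bladeR (array([ 531.3, -110.9]), np.float64(1.57)) 87
bpost [538.30570694  88.37138074] 10
lpost [652.04897071 -29.04980129] 15
```

View pics/crop4.png

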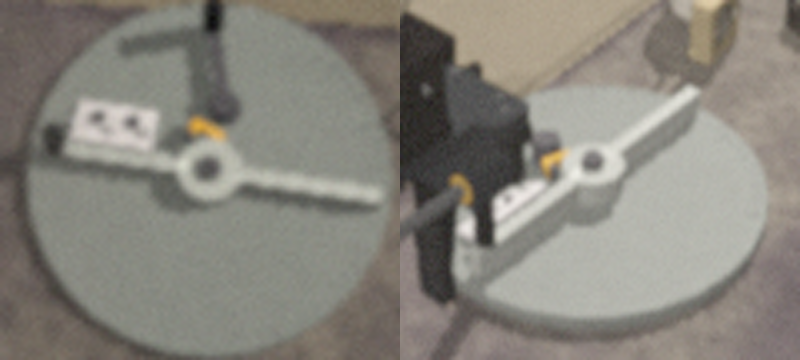

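The blade lies flush on the bracket and the lever is fully over (post at (213,15) in the crop). Next I'll measure the near edge of the blade's right half.

```bash
cat > edge.py <<'E'
from fit import *
def edges(f,n,ylo=-155,yhi=-65,c0=(536.5,-32.8),phi=1.487,z=34):
    p=np.load(f'{f}_{n}.npz')['p']; t=np.array([np.cos(phi),np.sin(phi)]); nn=np.array([np.sin(phi),-np.cos(phi)])
    u=np.arange(16,-16,-.25); s=np.arange(-120,-35,.5)
    U,S=np.meshgrid(u,s,indexing='ij'); XY=np.array(c0)+U[...,None]*nn+S[...,None]*t
    uv=proj(n,np.c_[XY.reshape(-1,2),np.full(U.size,z)]).reshape(*U.shape,2).astype(np.float32)
    I=cv2.remap(p,uv[...,0],uv[...,1],cv2.INTER_CUBIC).astype(float).mean(2); I=cv2.GaussianBlur(I,(0,0),3)
    out=[]
    b=I-np.median(I,0)
    for k in range(0,len(s)-16,8):
        q=b[:,k:k+16].mean(1); m=q>0.5*q.max(); uu=u[m]; out.append((s[k+8],uu.min(),uu.max(),uu.mean()))
    o=np.array(out)
    for j,nm in((1,'near'),(2,'far'),(3,'mid')):
        a,bb=np.polyfit(o[:,0],o[:,j],1); print(f,n,nm,'off@80 %.1f'%(bb-80*a),'angle %.4f'%(phi-a))
if __name__=='__main__':
    edges('g','top'); edges('g','scene'); edges('c','top',phi=1.852)
E
python3 edge.py
```

```text
g top near off@80 0.3 angle 1.5047
g top far off@80 9.8 angle 1.4997
g top mid off@80 5.0 angle 1.5022
g scene near off@80 0.6 angle 1.4869
g scene far off@80 10.7 angle 1.5009
g scene mid off@80 5.7 angle 1.4939
c top near off@80 -1.1 angle 1.8553
c top far off@80 8.4 angle 1.8474
c top mid off@80 3.6 angle 1.8514
```

apply_moves(
  rows=[
    [1,[-3,3.3,50],[0,-0.006,0]],
    [1,[-3,3.3,95],[0,-0.006,0]],
    [1,[-3,3.3,113],[0,-0.006,0]],
    [1,[-3,3.3,113],[0,-0.006,0]],
    [0,[-3,3.3,113],[0,-0.006,0]],
    [0,[-3,3.3,113],[0,-0.006,0]],
    [0,[-3,3.3,113],[0,-0.006,0]],
    [0,[-3,3.3,113],[0,-0.006,0]],
    [0,[-3,3.3,113],[0,-0.006,0]],
    [0,[-3,3.3,113],[0,-0.006,0]],
  ],
  newtons=30,
)

```text
clock: 18.6
position: [470.6, 260.1, 13.0]
orientation: [-3.14, 0.001, 3.058]
force: [-0.7, -3.6, 5.8]
opening: 51.7
grasp_force: 30.0
```

```bash
python3 go.py
```

```text
now [470.6 260.1  13. ] rpy [-3.1403e+00  6.0000e-04  3.0584e+00] F [-0.7 -3.6  5.8] t 18.6 open 51.7 q [-0.67  0.32  0.09  1.96 -0.04  0.87  0.93]
```

```bash
python3 go.py 470.5 260 93 3.066 486 -109 93 3.066
```

```text
now [470.6 260.1  13. ] rpy [-3.1403e+00  6.0000e-04  3.0584e+00] F [-0.7 -3.6  5.8] t 18.6 open 51.7 q [-0.67  0.32  0.09  1.96 -0.04  0.87  0.93]
[  0.   -0.2 -80. ] [-0.0013  0.0006 -0.0076]
[ -46.1 -366.7  -79.5] [-0.0013  0.0006 -0.0076]
```

apply_moves(
  rows=[
    [0,[0,0,-30],[0,0,0]],
    [0,[0,0,-80],[0,0,-0.008]],
    [0,[-6,-37,-80],[0,0,-0.008]],
    [0,[-11,-82,-80],[0,0,-0.008]],
    [0,[-46,-367,-80],[0,0,-0.008]],
    [0,[-46,-367,-80],[0,0,-0.008]],
    [0,[-46,-367,-80],[0,0,-0.008]],
    [0,[-46,-367,-80],[0,0,-0.008]],
    [0,[-46,-367,-80],[0,0,-0.008]],
    [0,[-46,-367,-80],[0,0,-0.008]],
    [0,[-46,-367,-80],[0,0,-0.008]],
    [0,[-46,-367,-80],[0,0,-0.008]],
    [0,[-46,-367,-80],[0,0,-0.008]],
    [0,[-46,-367,-80],[0,0,-0.008]],
  ],
)

```text
clock: 20.0
position: [485.7, -107.4, 92.7]
orientation: [-3.141, -0.0, 3.069]
force: [0.0, 0.1, -4.0]
opening: 51.5
grasp_force: 30.0
```

```bash
python3 go.py 487 -109 29 3.066
```

```text
now [ 485.7 -107.4   92.7] rpy [-3.1409e+00 -4.0000e-04  3.0691e+00] F [ 0.   0.1 -4. ] t 20.0 open 51.5 q [-0.23  0.14  0.38  2.   -0.06  1.01  1.68]
[-1.5 -1.4 63.7] [-0.0007 -0.0004  0.0031]
```

apply_moves(
  rows=[
    [0,[-1,-1.5,40],[0,0,0.003]],
    [0,[-1,-1.5,60],[0,0,0.003]],
    [0,[-1,-1.5,65],[0,0,0.003]],
    [0,[-1,-1.5,65],[0,0,0.003]],
    [0,[-1,-1.5,65],[0,0,0.003]],
  ],
)

```text
clock: 20.5
position: [487.5, -110.3, 29.0]
orientation: [-3.141, 0.002, 3.064]
force: [0.2, 0.1, -4.5]
opening: 52.1
grasp_force: 30.0
```

```bash
python3 go.py; python3 - <<'E'
from fit import *
ims=[]
for n in('top','scene'):
    p,d=viewer.capture(n); np.savez('k_'+n,p=p,d=d)
    ims.append(cv2.resize(p[150:240,205:305,::-1] if n=='top' else p[150:250,190:310,::-1],(400,360),interpolation=cv2.INTER_CUBIC))
cv2.imwrite('pics/crop5.png',np.hstack(ims))
E
```

```text
now [ 487.5 -110.3   29. ] rpy [-3.1406e+00  1.6000e-03  3.0644e+00] F [ 0.2  0.1 -4.5] t 20.5 open 52.1 q [-0.21  0.23  0.38  2.05 -0.11  0.87  1.73]
```

View pics/crop5.png

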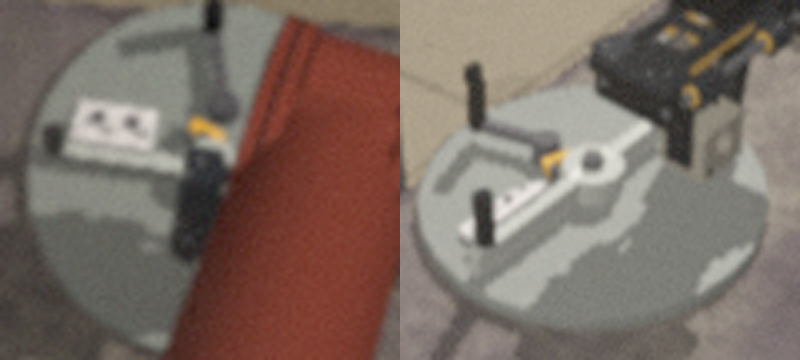

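apply_moves(
  rows=[
    [0,[-3,0,2],[0,0,0]],
    [0,[-6,0,2.5],[0,0,0]],
    [0,[-9,0,2.5],[0,0,0]],
    [0,[-11,0,2.5],[0,0,0]],
    [0,[-12,0,2.5],[0,0,0]],
    [0,[-12,0,2.5],[0,0,0]],
  ],
)

```text
clock: 21.2
position: [498.7, -111.5, 25.4]
orientation: [-3.14, 0.0, 3.064]
force: [0.1, -0.3, -3.4]
opening: 51.7
grasp_force: 30.0
```

apply_moves(
  rows=[
    [0,[-0.5,0,0],[0,0,0]],
    [0,[-1,0,0],[0,0,0]],
    [0,[-1,0,0],[0,0,0]],
  ],
)

```text
clock: 21.5
position: [499.6, -111.6, 25.5]
orientation: [-3.14, 0.0, 3.064]
force: [0.1, 0.2, -4.4]
opening: 51.9
grasp_force: 30.0
```

apply_moves(
  rows=[
    [0,[-0.5,0,0],[0,0,0]],
    [0,[-1,0,0],[0,0,0]],
    [0,[-1,0,0],[0,0,0]],
  ],
)

```text
clock: 21.8
position: [500.7, -111.7, 25.5]
orientation: [-3.14, 0.0, 3.064]
force: [0.2, 0.5, -4.7]
opening: 52.0
grasp_force: 30.0
```

apply_moves(
  rows=[
    [0,[-0.5,0,0],[0,0,0]],
    [0,[-1,0,0],[0,0,0]],
    [0,[-1,0,0],[0,0,0]],
  ],
)

```text
clock: 22.1
position: [501.7, -111.7, 25.5]
orientation: [-3.14, 0.0, 3.064]
force: [0.3, -0.2, -4.6]
opening: 51.5
grasp_force: 30.0
```

apply_moves(
  rows=[
    [0,[-0.5,0,0],[0,0,0]],
    [0,[-1,0,0],[0,0,0]],
    [0,[-1,0,0],[0,0,0]],
  ],
)

```text
clock: 22.4
position: [502.7, -111.8, 25.5]
orientation: [-3.14, 0.0, 3.064]
force: [-0.4, -0.2, -5.1]
opening: 51.9
grasp_force: 30.0
```

apply_moves(
  rows=[
    [0,[-0.7,0,0],[0,0,0]],
    [0,[-0.7,0,0],[0,0,0]],
  ],
)

```text
clock: 22.6
position: [503.4, -111.9, 25.5]
orientation: [-3.14, 0.0, 3.064]
force: [0.0, 0.0, -3.9]
opening: 51.7
grasp_force: 30.0
```

apply_moves(
  rows=[
    [0,[-0.7,0,0],[0,0,0]],
    [0,[-0.7,0,0],[0,0,0]],
  ],
)

```text
clock: 22.8
position: [503.5, -111.9, 25.3]
orientation: [-3.141, -0.001, 3.064]
force: [-1.4, 0.1, -3.3]
opening: 52.1
grasp_force: 30.0
```

apply_moves(
  rows=[
    [0,[-0.7,0,0],[0,0,0]],
    [0,[-0.7,0,0],[0,0,0]],
  ],
)

```text
clock: 23.0
position: [503.7, -111.9, 25.1]
orientation: [-3.141, -0.002, 3.064]
force: [-5.4, 0.4, -1.8]
opening: 51.9
grasp_force: 30.0
```

apply_moves(
  rows=[
    [0,[-0.7,0,0],[0,0,0]],
    [0,[-0.7,0,0],[0,0,0]],
  ],
)

```text
clock: 23.2
position: [503.9, -112.0, 25.2]
orientation: [-3.141, -0.003, 3.064]
force: [-7.7, 0.6, 0.9]
opening: 52.2
grasp_force: 30.0
```

Contact came at x = 503.5. I'll ease off, seat the block and release.

apply_moves(
  rows=[
    [0,[1.3,0,0],[0,0,0]],
    [0,[1.3,0,0.7],[0,0,0]],
    [0,[1.3,0,0.7],[0,0,0]],
  ],
)

```text
clock: 23.5
position: [503.7, -111.9, 25.1]
orientation: [-3.141, -0.001, 3.064]
force: [-7.0, 0.6, 5.0]
opening: 51.8
grasp_force: 30.0
```

apply_moves(
  rows=[
    [0.75,[0,0,0],[0,0,0]],
    [0.75,[0,0,0],[0,0,0]],
    [0.75,[0,0,0],[0,0,0]],
    [0.75,[0,0,0],[0,0,0]],
  ],
)

```text
clock: 23.9
position: [504.6, -112.0, 25.0]
orientation: [-3.14, 0.001, 3.064]
force: [0.4, -0.5, -0.3]
opening: 64.4
grasp_force: 0.0
```

apply_moves(
  rows=[
    [0.75,[0,0,-20],[0,0,0]],
    [0.75,[0,0,-60],[0,0,0]],
    [0.75,[0,0,-110],[0,0,0]],
    [0.75,[60,60,-150],[0,0,0]],
    [0.75,[60,350,-150],[0,0,0]],
    [0.75,[60,350,-150],[0,0,0]],
    [0.75,[60,350,-150],[0,0,0]],
    [0.75,[60,350,-150],[0,0,0]],
    [0.75,[60,350,-150],[0,0,0]],
    [0.75,[60,350,-150],[0,0,0]],
    [0.75,[60,350,-150],[0,0,0]],
    [0.75,[60,350,-150],[0,0,0]],
    [0.75,[60,350,-150],[0,0,0]],
    [0.75,[60,350,-150],[0,0,0]],
  ],
)

```text
clock: 25.3
position: [471.8, 240.2, 174.3]
orientation: [-3.14, 0.0, 3.062]
force: [-0.6, -0.4, -0.1]
opening: 65.5
grasp_force: 0.0
```

```bash
python3 go.py; python3 - <<'E'
from fit import *
ims=[]
for n in('top','scene'):
    p,d=viewer.capture(n); np.savez('k_'+n,p=p,d=d)
    ims.append(cv2.resize(p[150:240,205:305,::-1] if n=='top' else p[150:250,190:310,::-1],(400,360),interpolation=cv2.INTER_CUBIC))
    Q,r=rect(n,d,(503,-112),45,44,62,52); print(n,'blk',r,Q.mean(0),len(Q))
    Q,r=rect(n,d,(548,80),20,66,82,74); print('bpost',Q.mean(0) if len(Q) else 0,len(Q))
    Q,r=rect(n,d,(648,-25),20,66,82,76); print('lpost',Q.mean(0) if len(Q) else 0,len(Q))
    # rectified view at z=34 for gap
    A,B=np.meshgrid(np.arange(560,470,-.5),np.arange(-20,-170,-.5),indexing='ij')
cv2.imwrite('pics/crop6.png',np.hstack(ims))
E
```

```text
now [471.8 240.2 174.3] rpy [-3.1399e+00  2.0000e-04  3.0617e+00] F [-0.6 -0.4 -0.1] t 25.3 open 65.5 q [-0.62  0.12  0.07  1.83 -0.01  1.2   0.94]
top blk ((504.0571594238281, -110.07008361816406), (51.870758056640625, 45.23245620727539), 85.90007019042969) [ 504.17459527 -110.04350637] 276
bpost [545.00040831  81.06994773] 26
lpost [648.83252767 -26.28103662] 27
scene blk ((503.5242919921875, -107.69895935058594), (61.03541564941406, 51.103694915771484), 85.57206726074219) [ 504.01405309 -106.77815146] 251
bpost [544.65631965  84.01769881] 41
lpost 0 0
```

View pics/crop6.png

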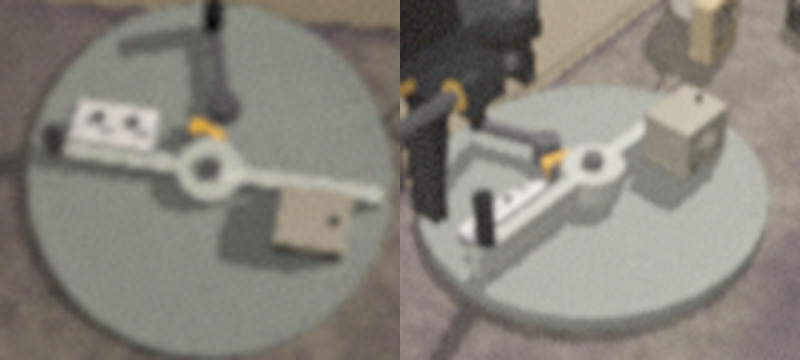

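```bash
python3 - <<'E'
from edge import *
for n,b in dict(top=(178,192,210,226),scene=None or (200,220,204,218)).items():
    a=[np.load(f'{f}_{n}.npz')['p'].mean(2).astype(np.float32) for f in('e','k')]
    a=[i[b[0]:b[1],b[2]:b[3]] for i in a]
    W=np.eye(2,3,dtype=np.float32); cc,W=cv2.findTransformECC(a[0],a[1],W,cv2.MOTION_TRANSLATION,(3,100,1e-6)); print(n,'post shift px',W[:,2],cc)
t=[np.load(f'{f}_top.npz')['p'].mean(2).astype(np.float32)[185:205,262:300] for f in('g','k')]
E
python3 go.py | head -1
```

```text
top post shift px [-0.04114561  0.53581774] 0.9585912465909464
scene post shift px [0.47102523 0.12884781] 0.8944951356890077
now [471.8 240.3 174.4] rpy [-3.1403e+00  3.0000e-04  3.0615e+00] F [-0.   0.2 -0.2] t 25.4 open 65.6 q [-0.62  0.12  0.07  1.83 -0.01  1.2   0.94]
```

```bash
python3 - <<'E'
from edge import *
K=np.mean([viewer.capture('top')[0].mean(2) for _ in range(8)],0).astype(np.float32)
np.save('ktop',K)
L={f:np.load(f'{f}_top.npz')['p'].mean(2).astype(np.float32) for f in 'ceg'}; 
print('pts',proj('top',[[545.5,81,74],[536.5,-33,34],[568,45,38],[649,-26,76],[520,-155,34]]).round(0).tolist())
pt=proj('top',[[545.5,81,74],[568,45,38],[649,-26,76],[522,-150,34]]).round().astype(int)
for nm,(u,v),w,h in zip(('post','bracket','lpost','bladeEnd'),pt,(5,10,6,5),(6,6,6,6)):
    for f in 'eg':
        try:
            W=np.eye(2,3,dtype=np.float32); s=np.s_[v-h:v+h+1,u-w:u+w+1]
            cc,W=cv2.findTransformECC(L[f][s],K[s],W,cv2.MOTION_TRANSLATION,(3,200,1e-6)); print(nm,f,W[:,2].round(2),round(cc,3))
        except cv2.error: print(nm,f,'fail')
E
```

```text
pts [[217.0, 184.0], [257.0, 193.0], [231.0, 180.0], [257.0, 152.0], [298.0, 202.0]]
post e [-0.26  0.23] 0.763
post g [0.01 0.07] 0.996
bracket e fail
bracket g [-0.01  0.02] 0.999
lpost e fail
lpost g [-0.01 -0.03] 1.0
bladeEnd e [1.51 0.23] 0.874
bladeEnd g [1.62 0.22] 0.893
```

```bash
python3 -c "
from plant import workorder; print(workorder.sign_off())"
```

```text
the job is handed in; nothing more can be done
None
```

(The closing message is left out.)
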